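# Fit up a drill jig: plate over locating pins, bush block on its studs, clamp arm closed

## Task

Set up the drill jig in the fixture on the bench. Swing the clamp arm out of the way to its parked position along the far edge of the fixture, lower the jig plate (do not drop it) over the two locating pins, its larger hole on the thicker pin, until it rests flush on the fixture, then press the bush block down over the plate's two studs until it sits flush on the plate. Finally swing the clamp arm fully back to its stop over the block, and leave the other things on the bench alone.

Things in the scene. Friction and masses are not known exactly. Their poses are not given: they have to be found in the camera images.
- fixture: Dark steel base fixed on the bench mat (its top is 6 mm above z = 0), 170 x 190 x 20 mm (x -60 to +110, y -95 to +95); origin on the mat under the centre of the plate's seat; x points to the rear, y left, z up. On its top (z 20) stand two pins and, at x +88, y +45, a clamp post. The seated plate's origin is at fixture x 0, y 0, z 20 mm with the same yaw. Start yaw within 0.3 rad of the robot's.
- pin_big (a point): Foot centre of the thick upright pin (16 mm diameter, 32 mm high: straight for 18 mm, then a conical tip) on the base's top face, fixture x -35, y -72, z 20 mm.
- pin_small (a point): Foot centre of the thin upright pin (12 mm diameter, 32 mm high: straight for 18 mm, then a conical tip) on the base's top face, fixture x +35, y +78, z 20 mm.
- clamp_arm (a joint): Angle of the grey clamp arm (75 x 20 x 12 mm, underside 64 mm over the mat) about its upright post; stays where it is left (0.1 N m friction). 0: at its stop, pointing along fixture -x over the plate, 4 mm above a seated block. Grows counter-clockwise seen from above; 1.57: parked, pointing along fixture -y behind the plate; stop at 1.7. Starts between 0 and 0.4, in the plate's way.
- clamp_pivot (a point): Point on the clamp arm's vertical hinge axis, fixture x +88, y +45, z 70 mm.
- clamp_knob (a point): Top of the black upright cylindrical knob on the clamp arm, 18 mm diameter, 28 mm high, standing on the arm's top (76 mm over the mat), 60 mm from the hinge axis; its top is 104 mm over the mat. It can be pinched from above or pushed.
- jig_plate: Loose aluminium plate, 110 (x) x 180 (y) x 14 mm, about 0.5 kg, lying flat; origin at its underside's centre, z up, start yaw within 0.3 rad of the robot's. Through holes for the thick and thin pin. A dark steel grip rib (60 along x, 14 thick along y, z 14 to 50 mm) stands at x 0, y -30, near its centre of mass. Two studs are on its top.
- hole_big (a point): Centre of the 19 mm hole at the plate's underside, plate x -35, y -72 mm. It goes over the thick pin.
- hole_small (a point): Centre of the 15 mm hole at the plate's underside, plate x +35, y +78 mm. It goes over the thin pin.
- block_seat (a point): Point on the plate's top midway between its two studs (16 mm diameter, 10 mm high, upper half conical, at plate x -28 and +28, y +45): plate x 0, y +45, z 14 mm. The seated block's origin comes here, its x along the plate's x, either way round.
- bush_block: Loose plain steel block, 96 (x) x 40 (y) x 26 mm, about 0.3 kg, lying right way up, two dark round bush mouths on top; origin at its underside's centre, z up, start yaw within 0.3 rad of the robot's. Two round sockets of 19 mm, 13 mm deep, open in its underside at x -28 and +28, y 0. Grip it across its 40 mm width.
- grease_tin: Bystander, fixed: round tin with red lid, 67 mm wide, 26 mm high, beside the vice; origin at its underside's centre. Leave it.
- tape_roll: Bystander: black tape roll, 62 mm, 19 mm high, right behind the fixture; origin at its underside's centre. Leave it.
- pliers: Bystander: pliers 192 mm long, 13 mm high, lying crosswise at the right rear; origin at the underside's centre. Leave them.
- battery_clip: Bystander: battery clip, 111 mm long, 16 mm high, behind the fixture; origin at its underside's centre. Leave it.
- ratchet: Bystander, fixed: ratchet, 197 mm long, 29 mm high, left of the vice; origin at its underside's centre. Leave it.

How it is judged:
By the outcome, as a careful person would: the job done as asked, in the order asked, and still so for the second after the job is handed in, with the robot touching nothing.
It also fails if it takes over 72 s, if anything falls off the work surface, if the arm or the gripper's body presses on something with over 40 N, if the wrist force passes 120 N, or if a joint passes its speed limit or range.

## Robot

A 6-joint arm with a two-finger parallel gripper is mounted at the origin on a cart in front of the work surface, level with it; the furniture and walls round the work are solid. World frame = base frame: x ahead of the robot, y to its left, z up, the work surface at z = 0. Lengths are in m, angles in rad, forces in N, time in s.
With the tool pointing down it reaches from about 0.425 to 0.95 m from the base axis. Payload 3.5 kg.
Tool frame: the origin (TCP) lies between the finger pads; the fingertips stand 19 mm ahead of it and the grasp point (between the pads) is the TCP; z points along the fingers, y is the line along which they close (so a half turn about z gives the same grasp; the last joint's range is limited). The gripper opens to 85 mm and grips with 20 to 120 N. Pads are 22 mm wide; open, the fingers measure 114 mm over their backs; the gripper's body (76 mm by 85 mm) begins 54 mm behind the grasp point. The pads swing forward as they close: fully open they stand 13 mm farther back than shut.
Start: joints at [-1.407, 0.286, 1.577, -0, 1.279, -0.15], TCP at [0.208, -0.642, 0.25] pointing down, gripper open.
Joint ranges: [-2.77, 2.77], [-0.9, 2.22], [0.21, 2.48], [-1.53, 4.67], [0.24, 2.81], [-2.84, 2.84]. Speed limits (rad/s): [2.79, 2.79, 3.14, 3.14, 3.14, 3.14].

## Interface

Orientations are given as a unit quaternion [x, y, z, w].
In Python, from plant import get_state, cams, ctrl gives the robot as it stands. The module is installed in compiled form; this text tells all that it offers.
- The arm moves only by the tool jog_arm, never from a script. Its argument "deltas" is text: rows parted by semicolons, each of 6 numbers parted by spaces: the shift along the world's x, y, z normalised to -1 to 1, where 1 is 0.02 m, then the turn, a rotation vector about the world's x, y, z normalised to -1 to 1, where 1 is 0.1 rad. In form: x y z ax ay az; .... A call has 1 to 20 rows; each row shifts and turns the commanded pose from where the row before left it; what a row does not reach is not made up. A row lasts 1/8 s, in which the tool goes at most 62.5 mm and 10.7 degrees, less where a joint would pass 70% of its speed; a pose out of reach is approached as far as the arm can. A call with a number of a shift or a turn outside -1 to 1 is refused whole. A call with a gripper value outside its range is refused whole. "gripper" is the opening, from 0 (shut) to 1 (fully open), set as the call begins (left out, the last holds). The fingers move at their own pace and stop on an object; "squeeze" is the grip in N (left out, the last holds). Time passes only in rows, so rows that do not move let the fingers close. It gives the time, the measured TCP pose, the force, the opening and the grip force at its end, in the units of the state.
- get_state(): the state, without advancing time (a new reading comes with each control period).
- cams.read_camera(name): name is "side" or "top"; returns a dict with "color" (420x560x3 uint8, blue, green, red), "vfov" (degrees; the focal length in pixels is half the picture's height over the tangent of half this angle, whatever the lens; pixels are square), "cx", "cy" (the principal point, pixels), "rvec" (rotation vector, rad) and "tvec" (3), from world to camera coordinates, as OpenCV has them. Camera axes: x right, y down, z forward; pixel columns grow to the right and rows downward; lengths in m; the calibration is good to about 2 mm. A picture is of the moment at which its call begins. There is no depth.
- ctrl.sign_off(): hands the job in; it is judged then, once.
The state is a dict: "time": time; "qpos": joint angles; "dq": joint speeds; "joint_efforts": joint torques, N m; "eef_pos": TCP position; "tcp_rot": TCP orientation; "contact_force": force on the tool from outside, world axes, zero at the start; "wrist_torque": the same for the moment, N m; "opening": opening from 0.0 (shut) to 1.0 (fully open); "finger_force": force on a finger pad.
Only numpy, scipy, OpenCV 4.12 (cv2) and the standard library are available. Lean on these libraries where they do the work, as an engineer would, in place of code of your own. Each camera call takes 0.05 s, during which the arm holds its last target. There are 200 camera calls.

## Working session

There is one attempt and no reset: what is moved stays moved. The work goes in short steps, Python scripts to look and compute and a tool call to move; the robot and the scene stay as the last step left them, time stands still between calls to the robot, and variables do not carry over. Pictures are saved under pics/ and viewed, at most 10 in all, crops included, and the job is handed in when it is done.

Besides the shell and the picture viewer there is one more tool, called after "Call:" as name(argument=value, ...) on one line, values as JSON. jog_arm: Moves the arm, as the interface text tells. Its arguments: {"type":"object","properties":{"deltas":{"type":"string"},"gripper":{"type":"number"},"squeeze":{"type":"number"}},"required":["deltas"]}

```bash
mkdir -p pics; cat > h.py <<'E'
import numpy as np, cv2
from plant import get_state, cams, ctrl
class Cam:
    def __init__(s,n):
        d=cams.read_camera(n); s.img=d["color"]; h=s.img.shape[0]
        f=h/2/np.tan(np.radians(d["vfov"])/2); s.K=np.array([[f,0,d["cx"]],[0,f,d["cy"]],[0,0,1]])
        s.r=np.array(d["rvec"],float); s.t=np.array(d["tvec"],float); s.R=cv2.Rodrigues(s.r)[0]; s.c=-s.R.T@s.t
    def ray(s,p):
        return s.R.T@np.linalg.solve(s.K,[p[0],p[1],1.])
    def onz(s,p,z):
        d=s.ray(p); return s.c+d*(z-s.c[2])/d[2]
    def proj(s,P):
        return cv2.projectPoints(np.atleast_2d(np.array(P,float)),s.r,s.t,s.K,None)[0][:,0]
E
python3 - <<'E'
from h import *
for n in("top","side"):
    c=Cam(n); cv2.imwrite(f"pics/{n}0.png",c.img); print(n,c.K[0,0],c.c,c.R[2])
print(get_state())
E
```

```text
top 432.4203978952983 [0.41859118 0.04887918 1.34423231] [ 0.13476282 -0.00193784 -0.99087599]
side 505.98458906501975 [ 0.58486691 -1.144503    1.05058282] [ 0.00272649  0.7705599  -0.63736175]
{'time': 0.1, 'qpos': array([-1.40701176e+00,  2.87101188e-01,  1.57803402e+00, -1.53081332e-05,
        1.27859415e+00, -1.49983508e-01]), 'dq': array([ 0.00064912, -0.00159207, -0.00297181,  0.00020149, -0.00032242,
        0.000142  ]), 'joint_efforts': array([ 4.66475667e-04, -4.07298088e+01, -2.93698847e+01, -1.95354837e-04,
        3.42169260e-03,  1.92193721e-05]), 'eef_pos': array([ 0.20827951, -0.64148072,  0.24906753]), 'tcp_rot': array([ 9.87718010e-01,  1.56243371e-01, -1.46992214e-05, -1.06827527e-03]), 'contact_force': array([-0.6647357 ,  0.25357636,  0.81909446]), 'wrist_torque': array([ 0.02444432, -0.02959247,  0.04246113]), 'finger_force': 0.0, 'opening': 1.0011953084976466}
```

View pics/top0.png

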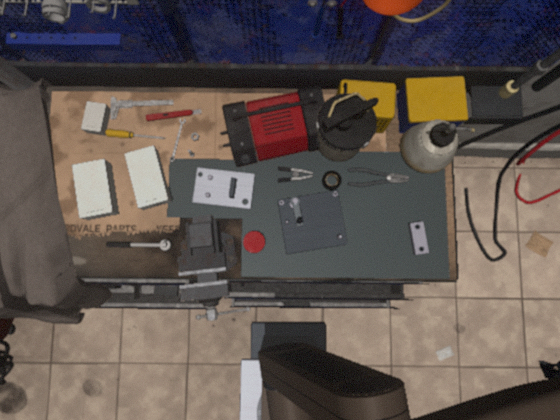

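View pics/side0.png

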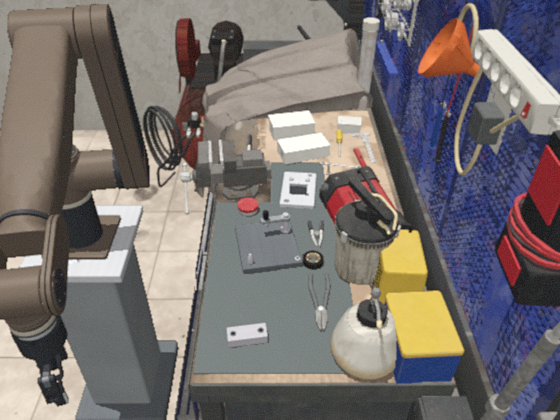

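The top view has image up = +x and left = +y. The plate is at (223,187), the fixture at (312,221), the clamp knob near (294,203) and the block at (419,238). The side view shows the plate at (298,190), the fixture at (268,246) and the block at (247,334). Next I'll measure them.

```bash
cat > m.py <<'E'
from h import *
def rect(c,box,lo,hi,z,close=3):
    x0,y0,x1,y1=box
    g=cv2.resize(cv2.cvtColor(c.img,cv2.COLOR_BGR2GRAY)[y0:y1,x0:x1],None,fx=4,fy=4,interpolation=cv2.INTER_CUBIC)
    m=cv2.inRange(g,lo,hi); m=cv2.morphologyEx(m,cv2.MORPH_CLOSE,np.ones((close,close)))
    cs=cv2.findContours(m,cv2.RETR_EXTERNAL,cv2.CHAIN_APPROX_NONE)[0]
    k=max(cs,key=cv2.contourArea)[:,0].astype(float)
    px=(k+.5)/4-.5+[x0,y0]
    w=np.array([c.onz(p,z)[:2] for p in px])
    (cx,cy),(a,b),th=cv2.minAreaRect((w*1000).astype(np.float32))
    return cx,cy,a,b,th
E
python3 - <<'E'
from m import *
t=Cam("top");s=Cam("side")
print("plate t",rect(t,(160,155,265,220),135,255,.020,25))
print("plate s",rect(s,(270,165,325,215),135,255,.020,25))
for lo in(110,140):
  print("block t",rect(t,(400,215,440,262),lo,255,.032,9))
  print("block s",rect(s,(215,312,280,355),lo,255,.032,9))
a=cv2.resize(t.img[150:290,165:355],None,fx=4,fy=4,interpolation=cv2.INTER_CUBIC);cv2.imwrite("pics/tc.png",a)
b=cv2.resize(s.img[160:280,215:335],None,fx=5,fy=5,interpolation=cv2.INTER_CUBIC);cv2.imwrite("pics/sc.png",b)
E
```

```text
plate t (667.1527709960938, 224.23074340820312, 181.01837158203125, 111.40449523925781, 84.06147766113281)
plate s (665.796630859375, 226.70997619628906, 309.7926940917969, 171.03155517578125, 75.01642608642578)
block t (516.8158569335938, -377.0477600097656, 97.77350616455078, 41.58350372314453, 8.556175231933594)
block s (517.3858032226562, -379.7508850097656, 126.99447631835938, 164.7251739501953, 89.8011474609375)
block t (517.1438598632812, -376.9387512207031, 92.53509521484375, 36.97023391723633, 8.412077903747559)
block s (519.55712890625, -383.8912658691406, 101.13603973388672, 59.61219024658203, 7.961315155029297)
```

View pics/tc.png

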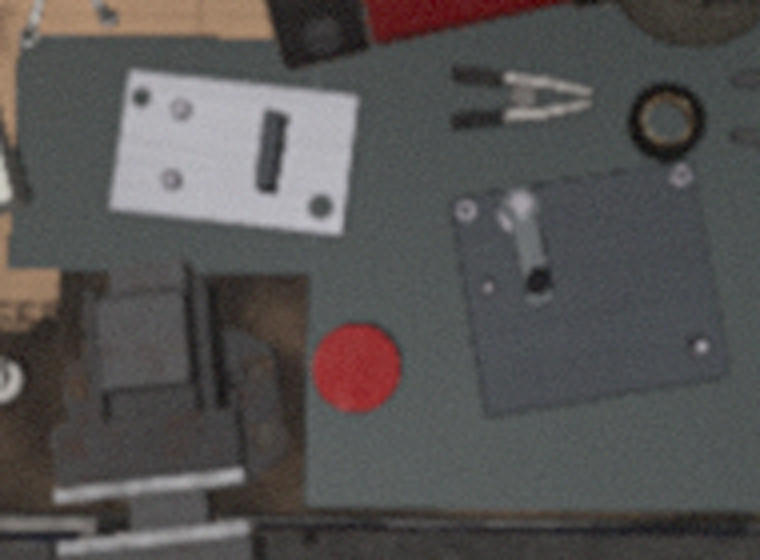

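View pics/sc.png

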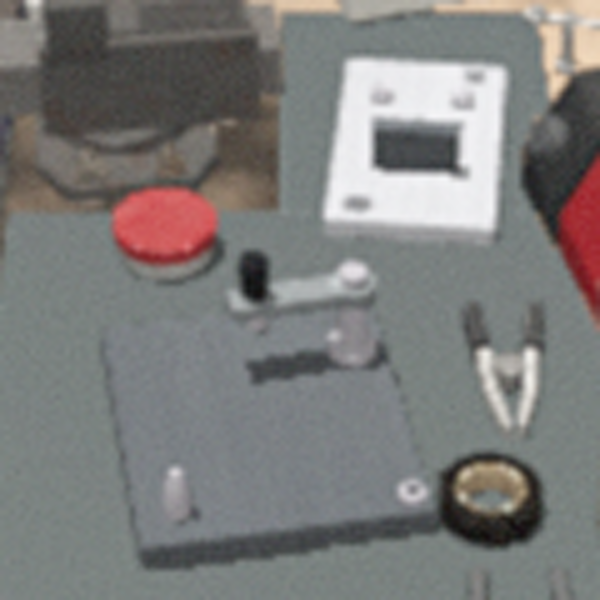

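The crops show the following:
- **Top crop:** rear bolts at (466,210) and (681,175), small pin tip at (488,288), big pin tip at (701,346), hinge at (521,203), knob at (538,278).
- **Side crop:** big pin tip at (177,468), bolt at (412,490), knob top at (253,256), hinge top at (353,268).

Next is the fixture pose and the clamp angle.

```bash
cat >> m.py <<'E'
def fixture(t):
    # mask: fixture is bluer than the green-grey mat
    x0,y0,x1,y1=270,180,356,262
    im=cv2.resize(cv2.GaussianBlur(t.img,(3,3),0)[y0:y1,x0:x1],None,fx=4,fy=4,interpolation=cv2.INTER_CUBIC).astype(int)
    d=im[...,0]-im[...,1]
    v,m=cv2.threshold(np.clip(d+60,0,255).astype(np.uint8),0,255,cv2.THRESH_BINARY+cv2.THRESH_OTSU)
    m=cv2.morphologyEx(cv2.morphologyEx(m,cv2.MORPH_CLOSE,np.ones((41,41))),cv2.MORPH_OPEN,np.ones((25,25)))
    k=max(cv2.findContours(m,cv2.RETR_EXTERNAL,cv2.CHAIN_APPROX_NONE)[0],key=cv2.contourArea)[:,0]
    w=np.array([t.onz((p+.5)/4-.5+[x0,y0],.026)[:2]*1000 for p in k])
    return cv2.minAreaRect(w.astype(np.float32))
def blob(c,p,r,bright=True):
    # sub-pixel centroid of bright/dark spot near p
    p=np.round(p).astype(int); g=cv2.cvtColor(c.img,cv2.COLOR_BGR2GRAY).astype(float)[p[1]-r:p[1]+r+1,p[0]-r:p[0]+r+1]
    if not bright: g=255-g
    w=np.clip(g-np.median(g)-.4*(g.max()-np.median(g)),0,None); y,x=np.mgrid[-r:r+1,-r:r+1]
    return p+np.array([(w*x).sum(),(w*y).sum()])/w.sum()
def tri(a,pa,b,pb):
    da,db=a.ray(pa),b.ray(pb); n=np.cross(da,db)
    k=np.linalg.solve(np.c_[da,-db,n],b.c-a.c); return a.c+da*k[0]+n*k[2]/2, np.linalg.norm(n*k[2])
E
python3 - <<'E'
from m import *
t=Cam("top");s=Cam("side")
print(fixture(t))
T=lambda u,v:np.array([165+u/4-.4,150+v/4-.4]); S=lambda u,v:np.array([215+u/5-.4,160+v/5-.4])
for n,p,z,br in(("bolt L",T(466,210),.026,1),("bolt R",T(681,175),.026,1),("pinS",T(488,288),.056,1),("pinB",T(701,346),.056,1),("knob",T(538,278),.11,0)):
    q=blob(t,p,3,br); print(n,q,t.onz(q,z))
q=T(521,203); print("hinge",t.onz(q,.085))
print("knob tri",tri(t,T(538,276),s,S(253,256)),"hinge tri",tri(t,q,s,S(353,268)))
print("pinB tri",tri(t,blob(t,T(701,346),3),s,S(177,468)))
for n,p in(("hb",T(320,206)),("hs",T(141,97))):
    q=blob(t,p,4,False); print(n,t.onz(q,.020))
print("studs",[t.onz(T(*p),.029) for p in((180,109),(172,180))])
E
```

```text
((570.806884765625, -49.708709716796875), (231.69830322265625, 222.92652893066406), 19.883474349975586)
bolt L [281.58974359 202.52366864] [0.62112615 0.04211217 0.026     ]
bolt R [334.45059289 194.04545455] [ 0.64929884 -0.12115735  0.026     ]
pinS [286.61976048 221.39520958] [0.55947828 0.02667605 0.056     ]
pinB [339.98026316 236.23026316] [ 0.51655246 -0.13284988  0.056     ]
knob [299.49152542 218.6779661 ] [ 0.56178945 -0.00931594  0.11      ]
hinge [0.61893655 0.00338251 0.085     ]
knob tri (array([ 0.56175398, -0.00822253,  0.10989835]), np.float64(0.0005228921057540252)) hinge tri (array([0.61920642, 0.00367799, 0.09034679]), np.float64(0.002223864993626521))
pinB tri (array([ 0.51808231, -0.13226254,  0.05876835]), np.float64(0.0034968178094579973))
hb [0.62517038 0.15633635 0.02      ]
hs [0.7103853  0.29904275 0.02      ]
studs [array([0.69893262, 0.26603618, 0.029     ]), array([0.64308032, 0.27043872, 0.029     ])]
```

Call:
jog_arm(deltas=".55 .99 0 0 0 -.03;.55 .99 0 0 0 -.03;.55 .99 0 0 0 -.03;.55 .99 0 0 0 -.03;.55 .99 0 0 0 -.03;.55 .99 0 0 0 -.03;.55 .99 0 0 0 -.03;.55 .99 0 0 0 -.03;.55 .99 0 0 0 -.03;.55 .99 0 0 0 -.03;.55 .99 0 0 0 -.03;.55 .99 0 0 0 -.03;.55 .99 0 0 0 -.03;.55 .99 0 0 0 -.03;.55 .99 0 0 0 -.03;.55 .99 0 0 0 -.03", gripper=1, squeeze=20)

```text
time: 2.3
eef_pos: [0.3849, -0.3239, 0.2504]
tcp_rot: [0.991, 0.132, 0.0, 0.0]
contact_force: [-0.2, 0.6, -0.4]
opening: 1.0
finger_force: 0.0
```

Call:
jog_arm(deltas=".55 .99 0 0 0 -.03;.55 .99 0 0 0 -.03;.55 .99 0 0 0 -.03;.55 .99 0 0 0 -.03;.55 .99 0 0 0 -.03;.55 .99 0 0 0 -.03;.55 .99 0 0 0 -.03;.55 .99 0 0 0 -.03;.55 .99 -.5 0 0 -.03;.55 .99 -.5 0 0 -.03;.55 .99 -.5 0 0 -.03;.55 .99 -.5 0 0 -.03;.55 .99 -.5 0 0 -.03;.55 .99 -.5 0 0 -.03;.55 .99 -.5 0 0 -.03;.55 .99 -.5 0 0 -.03;0 0 0 0 0 0;0 0 0 0 0 0", gripper=0.6)

```text
time: 4.55
eef_pos: [0.5602, -0.0084, 0.1706]
tcp_rot: [0.994, 0.109, -0.0, 0.0]
contact_force: [0.6, 0.9, 0.2]
opening: 0.601
finger_force: 0.0
```

Call:
jog_arm(deltas="0 0 -.9 0 0 0;0 0 -.9 0 0 0;0 0 -.8 0 0 0;0 0 -.7 0 0 0;0 0 0 0 0 0")

```text
time: 5.18
eef_pos: [0.5592, -0.0083, 0.1023]
tcp_rot: [0.994, 0.109, -0.002, -0.001]
contact_force: [0.9, 0.4, 0.5]
opening: 0.601
finger_force: 0.0
```

Call:
jog_arm(deltas="0 0 0 0 0 0;0 0 0 0 0 0;0 0 0 0 0 0;0 0 0 0 0 0;0 0 0 0 0 0", gripper=0.1)

```text
time: 5.8
eef_pos: [0.561, -0.0087, 0.1052]
tcp_rot: [0.994, 0.109, 0.001, 0.0]
contact_force: [-1.0, -1.6, 4.6]
opening: 0.199
finger_force: 20.9
```

```bash
python3 -c "
import numpy as np
p=np.linspace(.215,1.755,17);k=60*np.c_[-np.cos(p),-np.sin(p)];print(np.round(np.diff(k,axis=0)/20,2).tolist(),(p[1]-p[0])/.1)"
```

```text
[[0.08, -0.28], [0.1, -0.27], [0.13, -0.26], [0.15, -0.25], [0.17, -0.23], [0.2, -0.21], [0.22, -0.19], [0.23, -0.17], [0.25, -0.15], [0.26, -0.12], [0.27, -0.1], [0.28, -0.07], [0.29, -0.04], [0.29, -0.02], [0.29, 0.01], [0.29, 0.04]] 0.9624999999999997
```

Call:
jog_arm(deltas=".08 -.28 .05 0 0 .96;.1 -.27 0 0 0 .96;.13 -.26 0 0 0 .96;.15 -.25 0 0 0 .96;.17 -.23 0 0 0 .96;.2 -.21 0 0 0 .96;.22 -.19 0 0 0 .96;.23 -.17 0 0 0 .96;.25 -.15 0 0 0 .96;.26 -.12 0 0 0 .96;.27 -.1 0 0 0 .96;.28 -.07 0 0 0 .96;.29 -.04 0 0 0 .96;.29 -.02 0 0 0 .96;.29 .01 0 0 0 .96;.29 .04 0 0 0 .96;0 0 0 0 0 0;0 0 0 0 0 0")

```text
time: 8.05
eef_pos: [0.6302, -0.0557, 0.1053]
tcp_rot: [0.64, 0.769, -0.001, 0.001]
contact_force: [-1.6, -5.6, 1.2]
opening: 0.199
finger_force: 20.7
```

Call:
jog_arm(deltas="0 0 0 0 0 0;0 0 0 0 0 0;0 0 .8 0 0 0;0 0 .9 0 0 0;0 0 .9 0 0 0;0 0 .9 0 0 0", gripper=0.6)

```text
time: 8.8
eef_pos: [0.6308, -0.0547, 0.1775]
tcp_rot: [0.64, 0.769, 0.0, 0.001]
contact_force: [0.9, 0.6, 0.3]
opening: 0.598
finger_force: 0.0
```

Call:
jog_arm(deltas=".09 .65 0 0 0 -.98;.09 .65 0 0 0 -.98;.09 .65 0 0 0 -.98;.09 .65 0 0 0 -.98;.09 .65 0 0 0 -.98;.09 .65 0 0 0 -.98;.09 .65 0 0 0 -.98;.09 .65 0 0 0 -.98;.09 .65 0 0 0 -.98;.09 .65 0 0 0 -.98;.09 .65 0 0 0 -.98;.09 .65 0 0 0 -.98;.09 .65 0 0 0 -.98;.09 .66 0 0 0 -.98;.09 .66 0 0 0 -.98;.09 .66 0 0 0 -.98;.09 .66 0 0 0 -.98;.09 .66 0 0 0 -.98;.04 .66 0 0 0 -.94;0 0 0 0 0 0")

```text
time: 11.3
eef_pos: [0.6637, 0.1943, 0.1763]
tcp_rot: [0.999, -0.051, 0.0, -0.0]
contact_force: [0.0, -0.5, 0.8]
opening: 0.596
finger_force: 0.0
```

```bash
python3 - <<'E'
from m import *
t=Cam("top");s=Cam("side")
print(get_state()["eef_pos"],get_state()["tcp_rot"],get_state()["qpos"])
a=cv2.resize(t.img[150:290,165:355],None,fx=2,fy=2,interpolation=cv2.INTER_CUBIC)
b=cv2.resize(s.img[130:280,180:380],None,fx=2,fy=2,interpolation=cv2.INTER_CUBIC)
h=max(a.shape[0],b.shape[0]); cv2.imwrite("pics/2.png",np.hstack([cv2.copyMakeBorder(i,0,h-i.shape[0],0,0,cv2.BORDER_CONSTANT) for i in(a,b)]))
E
```

```text
[0.66366615 0.19338858 0.17593008] [ 9.98685196e-01 -5.12622063e-02  2.39812993e-04  8.36225976e-05] [ 1.37141813e-01  3.83758386e-01  1.59269173e+00 -2.76622867e-04
  1.16470274e+00  1.81061673e+00]
```

View pics/2.png

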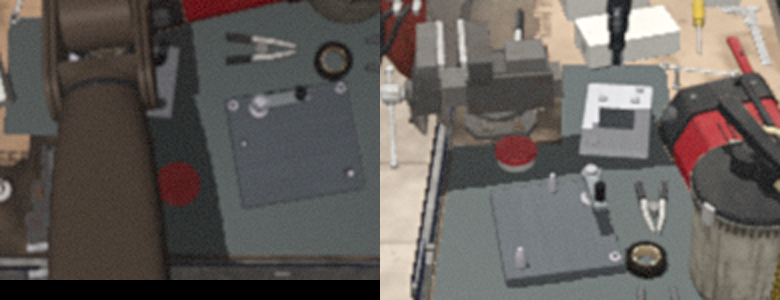

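Clamp is parked behind the seat, knob at about (300,93). Both pins are clear, at (243,145) and (350,173), and the gripper hangs over the rib. Descending.

Call:
jog_arm(deltas="0 0 -1 0 0 0;0 0 -1 0 0 0;0 0 -1 0 0 0;0 0 -1 0 0 0;0 0 -.9 0 0 0;0 0 -.9 0 0 0;0 0 -.5 0 0 0;0 0 -.3 0 0 0;0 0 0 0 0 0;0 0 0 0 0 0")

```text
time: 12.65
eef_pos: [0.6642, 0.1937, 0.0442]
tcp_rot: [0.999, -0.052, 0.001, -0.0]
contact_force: [-0.2, -0.2, 0.3]
opening: 0.599
finger_force: 0.0
```

Call:
jog_arm(deltas="0 0 0 0 0 0;0 0 0 0 0 0;0 0 0 0 0 0;0 0 0 0 0 0;0 0 0 0 0 0;0 0 0 0 0 0", gripper=0, squeeze=90)

```text
time: 13.4
eef_pos: [0.6639, 0.1935, 0.044]
tcp_rot: [0.999, -0.052, 0.0, 0.0]
contact_force: [-1.6, -1.2, 5.6]
opening: 0.147
finger_force: 88.7
```

```bash
python3 - <<'E'
from m import *
t=Cam("top");s=Cam("side")
T=lambda u,v:np.array([165+u/2-.25,150+v/2-.25]); S=lambda u,v:np.array([180+(u-380)/2-.25,130+v/2-.25])
for n,p in(("S",T(243,145)),("B",T(350,173))):
    q=blob(t,p,3); print(n,q,t.onz(q,.058),t.onz(q,.054))
for n,p in (("boltL",T(233,104)),("boltR",T(341,87))): print(n,t.onz(blob(t,p,3),.026))
print(get_state()["eef_pos"],get_state()["contact_force"])
E
```

```text
S [286.54739336 221.48815166] [0.55897785 0.02692487 0.058     ] [0.55941443 0.0268566  0.054     ]
B [340.         236.21086675] [ 0.51645879 -0.13262708  0.058     ] [ 0.51676314 -0.13319154  0.054     ]
boltL [0.62081735 0.04203627 0.026     ]
boltR [ 0.64960646 -0.1215927   0.026     ]
[0.66394625 0.19347697 0.04406648] [-1.69125103 -1.58112527  4.73182635]
```

Call:
jog_arm(deltas="0 0 .2 0 0 0;0 0 .5 0 0 0;0 0 .8 0 0 0;0 0 1 0 0 0;0 0 1 0 0 0;0 0 1 0 0 0;0 0 1 0 0 0;0 0 .7 0 0 0;0 0 .3 0 0 0;0 0 0 0 0 0")

```text
time: 14.75
eef_pos: [0.6636, 0.1936, 0.1735]
tcp_rot: [0.999, -0.052, 0.0, -0.0]
contact_force: [-0.4, 0.6, -5.5]
opening: 0.147
finger_force: 87.8
```

Call:
jog_arm(deltas="-.2 -.4 0 0 0 .1;-.3 -.7 0 0 0 .15;-.38 -.87 0 0 0 .18;-.38 -.87 0 0 0 .18;-.38 -.87 0 0 0 .18;-.38 -.87 0 0 0 .18;-.38 -.87 0 0 0 .18;-.38 -.87 0 0 0 .18;-.38 -.87 0 0 0 .18;-.38 -.87 0 0 0 .18;-.38 -.87 0 0 0 .18;-.38 -.87 0 0 0 .18;-.38 -.87 0 0 0 .18;-.38 -.87 0 0 0 .18;-.38 -.87 0 0 0 .18;-.38 -.87 0 0 0 .17;-.3 -.4 0 0 0 .1;-.2 -.2 0 0 0 0;0 0 0 0 0 0;0 0 0 0 0 0")

```text
time: 17.25
eef_pos: [0.5373, -0.0836, 0.1734]
tcp_rot: [0.996, 0.091, 0.0, -0.0]
contact_force: [0.6, -0.0, -6.1]
opening: 0.147
finger_force: 87.9
```

```bash
python3 - <<'E'
from m import *
t=Cam("top");s=Cam("side")
print(get_state()["eef_pos"],get_state()["tcp_rot"],get_state()["wrist_torque"])
a=cv2.resize(t.img[150:290,235:375],None,fx=2.8,fy=2.8,interpolation=cv2.INTER_CUBIC)
b=cv2.resize(s.img[140:290,190:340],None,fx=2.6,fy=2.6,interpolation=cv2.INTER_CUBIC)
h=max(a.shape[0],b.shape[0]); cv2.imwrite("pics/3.png",np.hstack([cv2.copyMakeBorder(i,0,h-i.shape[0],0,0,cv2.BORDER_CONSTANT) for i in(a,b)]))
E
```

```text
[ 0.53738994 -0.08359986  0.17336874] [ 9.95841265e-01  9.11052248e-02  1.05595986e-04 -3.05534000e-05] [-1.06674454e-01 -2.10010995e-02 -2.02962619e-05]
```

View pics/3.png

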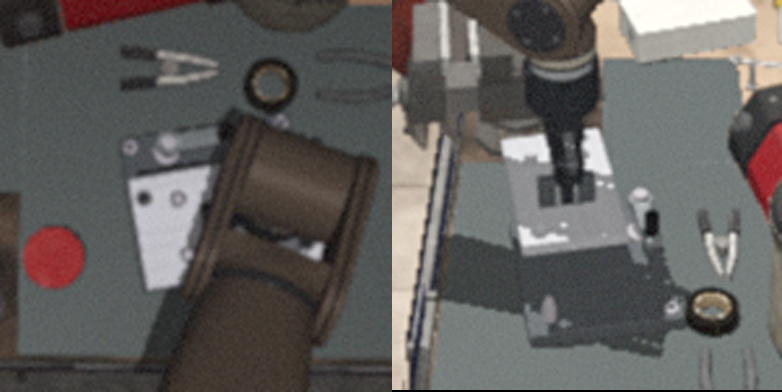

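Plate held level; the small hole shows at top-crop (144,197). I'll check the in-hand offset from it and work out the remaining move.

```bash
python3 - <<'E'
from m import *
t=Cam("top");st=get_state();p=st["eef_pos"]*1000
T=lambda u,v:np.array([235+u/2.8-.3,150+v/2.8-.3])
R=lambda a:np.array([[np.cos(a),-np.sin(a)],[np.sin(a),np.cos(a)]])
yaw=2*np.arctan2(st["tcp_rot"][1],st["tcp_rot"][0])
zt=p[2]-24
for n,q,l,z in(("hole",T(144,197),(35,78),zt),("stud",T(178,198),(28,45),zt+10)):
    b=blob(t,q,2 if n=="stud" else 3,n=="stud"); w=t.onz(b,z/1000)[:2]*1000
    print(n,b,w,"pred",p[:2]+R(yaw)@(np.array(l)-[-.2,-30]))
f=np.array([538.2,-55.8]);g=f+R(.1745)@[-.2,-30]
print("target",g,"delta",(g-p[:2])/20,(.1745-yaw)/.1)
E
```

```text
hole [285.85501066 220.26865672] [552.39886178  30.4343403 ] pred [552.39720574  28.95248093]
stud [297.96190476 218.61904762] [556.18728776  -2.76969133] pred [551.50081278  -4.76986299]
target [543.21150988 -85.37912725] delta [ 0.29174326 -0.08687732] -0.07947627547805758
```

Call:
jog_arm(deltas=".29 -.12 0 0 0 -.08;0 0 -.6 0 0 0;0 0 -.8 0 0 0;0 0 -.8 0 0 0;0 0 -.6 0 0 0;0 0 -.3 0 0 0;0 0 0 0 0 0;0 0 0 0 0 0")

```text
time: 18.4
eef_pos: [0.5435, -0.0866, 0.112]
tcp_rot: [0.996, 0.087, 0.001, 0.0]
contact_force: [0.3, 0.2, -5.2]
opening: 0.146
finger_force: 87.9
```

```bash
cat > chk.py <<'E'
from m import *
t=Cam("top");s=Cam("side");st=get_state();p=st["eef_pos"]*1000
R=lambda a:np.array([[np.cos(a),-np.sin(a)],[np.sin(a),np.cos(a)]])
yaw=2*np.arctan2(st["tcp_rot"][1],st["tcp_rot"][0])
def P(l,z): return np.r_[p[:2]+R(yaw)@(np.array(l)-[-.2,-30]),z]/1000
zt=p[2]-24
for n,l,z in(("hole",(35,78),zt),("stud",(28,45),zt+10)):
    q=t.proj(P(l,z))[0]; b=blob(t,q,3,n=="stud"); w=t.onz(b,z/1000)[:2]*1000
    print(n,b,w,"pred",P(l,z)[:2]*1000)
print(p,yaw,st["contact_force"],st["wrist_torque"])
a=cv2.resize(t.img[150:290,235:375],None,fx=2.8,fy=2.8,interpolation=cv2.INTER_CUBIC)
b=cv2.resize(s.img[170:290,200:320],None,fx=3.3,fy=3.3,interpolation=cv2.INTER_CUBIC)
h=max(a.shape[0],b.shape[0]); import sys
cv2.imwrite(f"pics/{sys.argv[1]}.png",np.hstack([cv2.copyMakeBorder(i,0,h-i.shape[0],0,0,cv2.BORDER_CONSTANT) for i in(a,b)]))
E
python3 chk.py 4
```

```text
hole [286.66899767 219.75524476] [560.78275633  27.12270818] pred [559.52678888  25.86770199]
stud [300.2375317  218.68216399] [563.17288985 -12.03858858] pred [558.34049607  -7.84568866]
[543.53873845 -86.59305669 112.155728  ] 0.17384986927135823 [ 0.11291808  0.09555838 -4.75448614] [-0.13089766 -0.00642183 -0.03152185]
```

View pics/4.png

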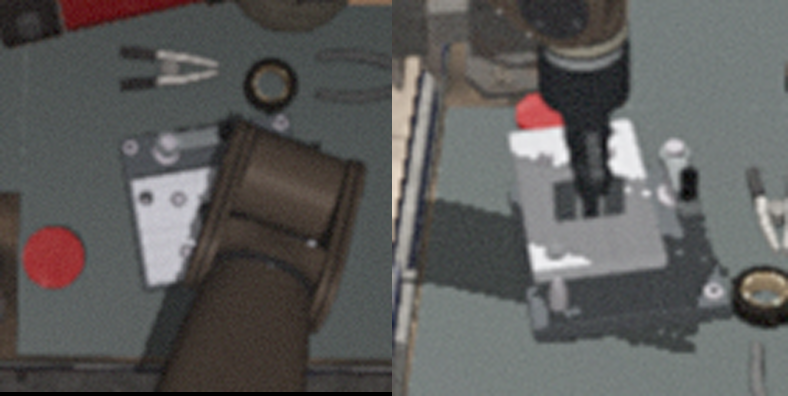

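Plate level just above the pins; small hole at (147,198), sitting on the predicted pin spot to within 1–2 mm. Lowering gently.

Call:
jog_arm(deltas="-.03 .01 -.4 0 0 0;0 0 -.4 0 0 0;0 0 -.3 0 0 0;0 0 -.2 0 0 0;0 0 0 0 0 0")

```text
time: 19.12
eef_pos: [0.5421, -0.0861, 0.0848]
tcp_rot: [0.996, 0.087, -0.0, -0.0]
contact_force: [0.1, 0.9, -5.5]
opening: 0.146
finger_force: 88.0
```

Call:
jog_arm(deltas="0 0 -.15 0 0 0;0 0 -.1 0 0 0;0 0 -.05 0 0 0;0 0 0 0 0 0")

```text
time: 19.62
eef_pos: [0.5426, -0.0863, 0.0794]
tcp_rot: [0.996, 0.087, 0.0, 0.0]
contact_force: [1.8, 0.0, -5.3]
opening: 0.146
finger_force: 88.0
```

Call:
jog_arm(deltas=".01 0 -.15 0 0 0;0 0 -.15 0 0 0;0 0 -.15 0 0 0;0 0 -.15 0 0 0;0 0 0 0 0 0")

```text
time: 20.25
eef_pos: [0.5426, -0.0862, 0.067]
tcp_rot: [0.996, 0.087, 0.0, -0.0]
contact_force: [1.7, 0.0, -5.5]
opening: 0.145
finger_force: 88.0
```

Call:
jog_arm(deltas="0 0 -.1 0 0 0;0 0 -.08 0 0 0;0 0 0 0 0 0;0 0 0 0 0 0")

```text
time: 20.75
eef_pos: [0.5427, -0.0863, 0.064]
tcp_rot: [0.996, 0.087, 0.0, 0.0]
contact_force: [-0.9, -0.1, -2.6]
opening: 0.149
finger_force: 88.4
```

Call:
jog_arm(deltas="0 0 -.05 0 0 0;0 0 -.03 0 0 0;0 0 0 0 0 0;0 0 0 0 0 0")

```text
time: 21.25
eef_pos: [0.5427, -0.0863, 0.064]
tcp_rot: [0.996, 0.087, -0.0, -0.0]
contact_force: [-6.0, 1.5, 8.0]
opening: 0.151
finger_force: 90.1
```

Call:
jog_arm(deltas="0 0 0 0 0 0;0 0 0 0 0 0;0 0 0 0 0 0;0 0 0 0 0 0;0 0 .6 0 0 0;0 0 1 0 0 0;0 0 1 0 0 0;0 0 1 0 0 0;0 0 1 0 0 0;0 0 1 0 0 0", gripper=0.5)

```text
time: 22.5
eef_pos: [0.5427, -0.0863, 0.1757]
tcp_rot: [0.996, 0.087, 0.001, 0.0]
contact_force: [0.1, 0.7, -0.1]
opening: 0.501
finger_force: 0.0
```

Call:
jog_arm(deltas="-.08 -.5 0 0 0 -.01;-.08 -.95 0 0 0 -.01;-.08 -.95 0 0 0 -.01;-.08 -.95 0 0 0 -.02;-.08 -.95 0 0 0 -.02;-.08 -.95 0 0 0 -.02;-.08 -.95 0 0 0 -.02;-.08 -.95 0 0 0 -.02;-.08 -.95 0 0 0 -.02;-.08 -.95 0 0 0 -.02;-.08 -.95 0 0 0 -.02;-.08 -.95 -.2 0 0 -.02;-.08 -.95 -.5 0 0 -.02;-.08 -.95 -.5 0 0 -.02;-.08 -.95 -.5 0 0 -.02;-.08 -.7 -.3 0 0 0;0 0 0 0 0 0;0 0 0 0 0 0", gripper=0.75)

```text
time: 24.75
eef_pos: [0.5171, -0.376, 0.1343]
tcp_rot: [0.997, 0.073, 0.0, -0.0]
contact_force: [0.4, 0.2, 0.1]
opening: 0.752
finger_force: 0.0
```

```bash
cat > c2.py <<'E'
from m import *
t=Cam("top");s=Cam("side");st=get_state();p=st["eef_pos"]*1000
R=lambda a:np.array([[np.cos(a),-np.sin(a)],[np.sin(a),np.cos(a)]])
print(p,2*np.arctan2(st["tcp_rot"][1],st["tcp_rot"][0]))
print("plate",rect(t,(265,180,360,265),135,255,.040,25))
o=np.array([537.7,-56.7])
for l in((28,45),(-28,45)):
    P=np.r_[o+R(.174)@l,49]/1000
    b=blob(t,t.proj(P)[0],3,False); print("stud",t.onz(b,.045),"pred",P)
import sys
a=cv2.resize(t.img[170:270,260:360],None,fx=3.9,fy=3.9,interpolation=cv2.INTER_CUBIC)
b=cv2.resize(s.img[180:360,200:360],None,fx=2.4,fy=2.4,interpolation=cv2.INTER_CUBIC)
h=max(a.shape[0],b.shape[0])
cv2.imwrite(f"pics/{sys.argv[1]}.png",np.hstack([cv2.copyMakeBorder(i,0,h-i.shape[0],0,0,cv2.BORDER_CONSTANT) for i in(a,b)]))
E
python3 c2.py 5
```

```text
[ 517.34561296 -375.78879619  134.66113242] 0.14750141060069166
plate (561.9150390625, -51.05699157714844, 161.30223083496094, 182.52224731445312, 9.986785888671875)
stud [ 0.55826188 -0.00519641  0.045     ] pred [ 0.55748665 -0.00753204  0.049     ]
stud [ 0.50108166 -0.01436438  0.045     ] pred [ 0.50233225 -0.01722695  0.049     ]
```

View pics/5.png

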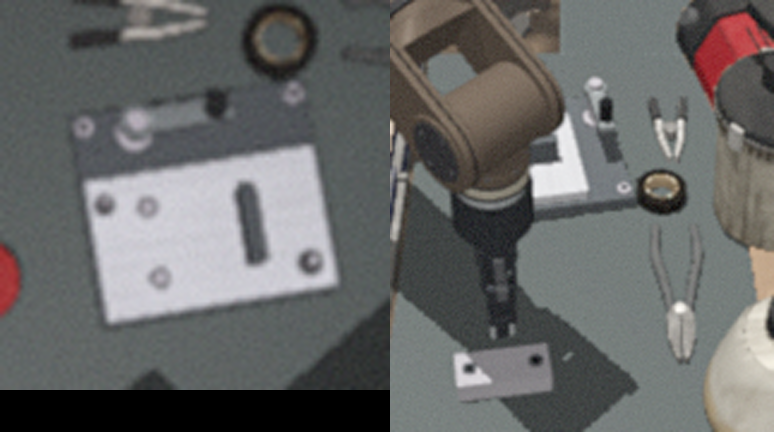

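Plate seated flush with both pins through it; studs at crop (148,207) and (160,278). The gripper is over the block. Descend and grip, and refine the seat position.

Call:
jog_arm(deltas="0 -.05 -1 0 0 0;0 0 -1 0 0 0;0 0 -1 0 0 0;0 0 -1 0 0 0;0 0 -.7 0 0 0;0 0 -.4 0 0 0;0 0 -.2 0 0 0;0 0 0 0 0 0;0 0 0 0 0 0")

```text
time: 25.98
eef_pos: [0.5174, -0.3776, 0.029]
tcp_rot: [0.997, 0.073, 0.0, 0.001]
contact_force: [0.2, 0.2, 0.1]
opening: 0.751
finger_force: 0.0
```

Call:
jog_arm(deltas="0 0 0 0 0 0;0 0 0 0 0 0;0 0 0 0 0 0;0 0 0 0 0 0;0 0 0 0 0 0", gripper=0.2, squeeze=80)

```text
time: 26.6
eef_pos: [0.5175, -0.3778, 0.0291]
tcp_rot: [0.997, 0.073, 0.001, 0.001]
contact_force: [-0.1, -0.7, 5.3]
opening: 0.453
finger_force: 83.3
```

```bash
python3 - <<'E'
from m import *
t=Cam("top");st=get_state();p=st["eef_pos"]*1000;print(p,2*np.arctan2(st["tcp_rot"][1],st["tcp_rot"][0]),st["finger_force"])
T=lambda u,v:np.array([260+u/3.9-.37,170+v/3.9-.37])
w=[t.onz(T(*q),.045)[:2]*1000 for q in((148,207),(160,278))]
print(w,np.mean(w,0)); d=w[0]-w[1]; print(np.linalg.norm(d),np.arctan2(d[1],d[0]))
k=np.array([t.onz(T(*q),.040)[:2]*1000 for q in((84,180),(314,143),(339,287),(107,325))]);print(cv2.minAreaRect(k.astype(np.float32)),k.mean(0))
for q in((105,204),(311,262)): print(t.onz(blob(t,T(*q),3,False),.045)*1000)
E
```

```text
[ 517.50479013 -377.75684544   29.13856581] 0.14687723969887984 83.32609176635742
[array([557.02522598,  -6.64569105]), array([502.15434471, -16.11480106])] [529.58978535 -11.38024605]
55.68193293771957 0.17088764869208112
((537.5171508789062, -56.04603576660156), (113.86138153076172, 182.75694274902344), 9.774117469787598) [537.52941817 -55.93314801]
[556.62305834  27.76980609  45.        ]
[ 514.00746403 -129.42764128   45.        ]
```

Call:
jog_arm(deltas="0 0 .3 0 0 0;0 0 .8 0 0 0;0 0 1 0 0 0;0 0 1 0 0 0;0 0 1 0 0 0;0 0 .7 0 0 0;0 0 .3 0 0 0")

```text
time: 27.52
eef_pos: [0.5174, -0.3776, 0.1318]
tcp_rot: [0.997, 0.073, 0.001, 0.001]
contact_force: [0.8, 0.0, -3.6]
opening: 0.448
finger_force: 82.4
```

Call:
jog_arm(deltas=".03 .5 0 0 0 .01;.03 .9 0 0 0 .01;.03 1 0 0 0 .01;.03 1 0 0 0 .01;.03 1 0 0 0 .01;.03 1 0 0 0 .01;.03 1 0 0 0 .02;.03 1 0 0 0 .02;.03 1 0 0 0 .02;.03 1 0 0 0 .02;.03 1 0 0 0 .02;.03 1 0 0 0 .02;.03 1 0 0 0 .02;.03 1 0 0 0 .02;.03 1 0 0 0 .02;.03 1 0 0 0 .02;.05 1 0 0 0 .01;.05 .9 0 0 0 0;.03 .6 0 0 0 0;0 .3 0 0 0 0")

```text
time: 30.02
eef_pos: [0.5292, -0.0125, 0.1301]
tcp_rot: [0.996, 0.087, -0.0, 0.0]
contact_force: [-0.5, -0.3, -4.4]
opening: 0.449
finger_force: 82.3
```

Call:
jog_arm(deltas="0 0 0 0 0 0;0 0 0 0 0 0")

```text
time: 30.28
eef_pos: [0.5292, -0.0136, 0.1301]
tcp_rot: [0.996, 0.087, 0.0, 0.0]
contact_force: [-0.1, -0.9, -3.4]
opening: 0.449
finger_force: 82.3
```

```bash
python3 - <<'E'
from m import *
st=get_state();p=st["eef_pos"]*1000;y=2*np.arctan2(st["tcp_rot"][1],st["tcp_rot"][0]);print(p,y,st["contact_force"])
print((np.array([530.0,-11.9])-p[:2])/20,(.173-y)/.1)
E
```

```text
[529.2315396  -13.63949626 130.13582233] 0.17329363359304445 [-0.07508664 -0.92475456 -3.41112976]
[0.03842302 0.08697481] -0.0029363359304446224
```

Call:
jog_arm(deltas=".04 .085 -.4 0 0 0;0 0 -.7 0 0 0;0 0 -.7 0 0 0;0 0 -.5 0 0 0;0 0 -.2 0 0 0;0 0 0 0 0 0;0 0 0 0 0 0")

```text
time: 31.15
eef_pos: [0.5305, -0.0116, 0.0807]
tcp_rot: [0.996, 0.087, 0.001, 0.0]
contact_force: [-0.7, -0.7, -3.3]
opening: 0.455
finger_force: 82.3
```

Call:
jog_arm(deltas="0 0 -.12 0 0 0;0 0 -.12 0 0 0;0 0 -.1 0 0 0;0 0 0 0 0 0")

```text
time: 31.65
eef_pos: [0.5298, -0.0115, 0.073]
tcp_rot: [0.996, 0.087, -0.0, -0.0]
contact_force: [0.1, 0.5, -3.3]
opening: 0.45
finger_force: 82.3
```

Call:
jog_arm(deltas="0 0 -.1 0 0 0;0 0 -.1 0 0 0;0 0 0 0 0 0")

```text
time: 32.02
eef_pos: [0.5298, -0.0115, 0.069]
tcp_rot: [0.996, 0.087, -0.0, -0.0]
contact_force: [0.2, 0.7, -4.2]
opening: 0.451
finger_force: 82.3
```

Call:
jog_arm(deltas="0 0 -.1 0 0 0;0 0 -.1 0 0 0;0 0 0 0 0 0")

```text
time: 32.4
eef_pos: [0.5298, -0.0115, 0.0651]
tcp_rot: [0.996, 0.087, -0.0, -0.0]
contact_force: [0.3, -0.0, -3.3]
opening: 0.452
finger_force: 82.3
```

Call:
jog_arm(deltas="0 0 -.1 0 0 0;0 0 -.04 0 0 0;0 0 0 0 0 0;0 0 0 0 0 0")

```text
time: 32.9
eef_pos: [0.5302, -0.0116, 0.0631]
tcp_rot: [0.996, 0.087, 0.0, 0.0]
contact_force: [-3.5, 0.7, 2.8]
opening: 0.45
finger_force: 82.9
```

Call:
jog_arm(deltas="0 0 -.05 0 0 0;0 0 0 0 0 0;0 0 0 0 0 0")

```text
time: 33.28
eef_pos: [0.5302, -0.0116, 0.0631]
tcp_rot: [0.996, 0.087, -0.0, 0.0]
contact_force: [-5.4, 2.0, 9.9]
opening: 0.455
finger_force: 84.1
```

Call:
jog_arm(deltas="0 0 0 0 0 0;0 0 0 0 0 0;0 0 0 0 0 0;0 0 .4 0 0 0;0 0 1 0 0 0;0 0 1 0 0 0;0 0 1 0 0 0;0 0 1 0 0 0;0 0 1 0 0 0;0 0 .4 0 0 0", gripper=0.62)

```text
time: 34.52
eef_pos: [0.5308, -0.0117, 0.1794]
tcp_rot: [0.996, 0.087, 0.002, 0.0]
contact_force: [-0.1, 0.0, 1.2]
opening: 0.618
finger_force: 0.0
```

Call:
jog_arm(deltas=".31 -.14 0 0 0 .98;.31 -.14 0 0 0 .98;.31 -.14 0 0 0 .98;.31 -.14 0 0 0 .98;.31 -.14 0 0 0 .98;.31 -.14 0 0 0 .98;.31 -.14 0 0 0 .98;.31 -.14 0 0 0 .98;.31 -.14 0 0 0 .98;.31 -.14 0 0 0 .98;.31 -.14 0 0 0 .98;.31 -.14 0 0 0 .98;.31 -.14 0 0 0 .98;.31 -.14 0 0 0 .98;.31 -.14 0 0 0 .98;.36 -.14 0 0 0 .98;0 0 0 0 0 0;0 0 0 0 0 0", gripper=0.6, squeeze=20)

```text
time: 36.78
eef_pos: [0.6298, -0.0562, 0.1771]
tcp_rot: [0.645, 0.764, -0.0, -0.0]
contact_force: [0.8, 1.1, 0.7]
opening: 0.602
finger_force: 0.0
```

```bash
python3 c2.py 6
```

```text
[629.81596055 -56.14508833 177.29561158] 1.7409888387726926
plate (543.8276977539062, 19.696205139160156, 73.73145294189453, 36.166744232177734, 8.942376136779785)
stud [5.62155290e-01 3.45322148e-04 4.50000000e-02] pred [ 0.55748665 -0.00753204  0.049     ]
stud [ 0.50263336 -0.01900742  0.045     ] pred [ 0.50233225 -0.01722695  0.049     ]
```

View pics/6.png

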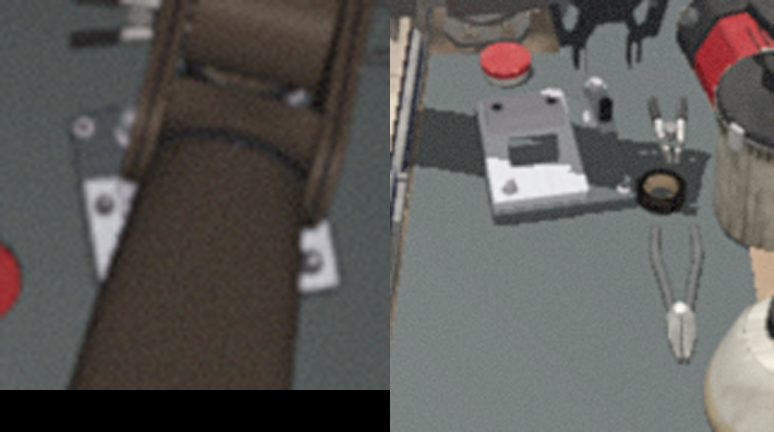

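The side view shows the block flat on the plate at (520,105) and the knob at (604,108) below the gripper. Now pinching the knob.

Call:
jog_arm(deltas="0 0 -1 0 0 0;0 0 -1 0 0 0;0 0 -.9 0 0 0;0 0 -.5 0 0 0;0 0 -.15 0 0 0;0 0 0 0 0 0")

```text
time: 37.62
eef_pos: [0.6304, -0.0564, 0.1067]
tcp_rot: [0.644, 0.765, 0.0, 0.0]
contact_force: [0.2, -0.2, -0.2]
opening: 0.599
finger_force: 0.0
```

Call:
jog_arm(deltas="0 0 0 0 0 0;0 0 0 0 0 0;0 0 0 0 0 0;0 0 0 0 0 0;0 0 0 0 0 0", gripper=0.1)

```text
time: 38.25
eef_pos: [0.6306, -0.0565, 0.1074]
tcp_rot: [0.644, 0.765, 0.0, 0.001]
contact_force: [-1.2, 0.1, 4.5]
opening: 0.2
finger_force: 20.5
```

Call:
jog_arm(deltas="-.29 -.04 0 0 0 -.96;-.29 -.01 0 0 0 -.96;-.29 .02 0 0 0 -.96;-.29 .04 0 0 0 -.96;-.28 .07 0 0 0 -.96;-.27 .1 0 0 0 -.96;-.26 .12 0 0 0 -.96;-.25 .15 0 0 0 -.96;-.23 .17 0 0 0 -.96;-.22 .19 0 0 0 -.96;-.2 .21 0 0 0 -.96;-.17 .23 0 0 0 -.96;-.15 .25 0 0 0 -.96;-.13 .26 0 0 0 -.96;-.1 .27 0 0 0 -.96;-.08 .28 0 0 0 -.96;0 0 0 0 0 0;0 0 0 0 0 0")

```text
time: 40.5
eef_pos: [0.5606, -0.0101, 0.1074]
tcp_rot: [0.995, 0.103, 0.0, 0.0]
contact_force: [-1.9, 0.3, 5.1]
opening: 0.203
finger_force: 20.5
```

Call:
jog_arm(deltas="-.02 .1 0 0 0 -.1;-.02 .1 0 0 0 -.1;0 0 0 0 0 0")

```text
time: 40.88
eef_pos: [0.56, -0.0077, 0.1074]
tcp_rot: [0.996, 0.093, 0.001, 0.002]
contact_force: [-1.5, -5.0, 5.0]
opening: 0.202
finger_force: 20.6
```

Call:
jog_arm(deltas="-.02 .1 0 0 0 0;0 0 0 0 0 0;0 0 0 0 0 0")

```text
time: 41.25
eef_pos: [0.56, -0.0075, 0.1074]
tcp_rot: [0.996, 0.093, 0.001, 0.003]
contact_force: [-0.9, -10.8, 4.1]
opening: 0.204
finger_force: 20.8
```

Call:
jog_arm(deltas="-.02 .1 0 0 0 0;0 0 0 0 0 0;0 0 0 0 0 0")

```text
time: 41.62
eef_pos: [0.5599, -0.0073, 0.1074]
tcp_rot: [0.996, 0.094, 0.001, 0.005]
contact_force: [0.7, -17.0, 3.0]
opening: 0.197
finger_force: 21.2
```

Call:
jog_arm(deltas="0 0 0 0 0 0;0 0 0 0 0 0;0 0 0 0 0 0;0 0 0 0 0 0;0 0 .5 0 0 0;0 0 1 0 0 0;0 0 1 0 0 0;0 0 1 0 0 0;0 0 1 0 0 0", gripper=0.6)

```text
time: 42.75
eef_pos: [0.5587, -0.002, 0.1981]
tcp_rot: [0.996, 0.093, 0.001, 0.0]
contact_force: [0.1, 0.0, 0.3]
opening: 0.598
finger_force: 0.0
```

Call:
jog_arm(deltas="0 -1 .3 0 0 0;0 -1 .3 0 0 0;0 -1 .3 0 0 0;0 -1 .3 0 0 0;0 -1 0 0 0 0;0 -1 0 0 0 0;0 -1 0 0 0 0;0 -1 0 0 0 0;0 -1 0 0 0 0;0 -1 0 0 0 0;0 -1 0 0 0 0;0 -1 0 0 0 0;0 -1 0 0 0 0;0 -1 0 0 0 0;0 -1 0 0 0 0;0 -1 0 0 0 0;0 0 0 0 0 0;0 0 0 0 0 0")

```text
time: 45.0
eef_pos: [0.5585, -0.3219, 0.2203]
tcp_rot: [0.996, 0.093, -0.0, -0.0]
contact_force: [0.1, 0.1, 0.4]
opening: 0.602
finger_force: 0.0
```

```bash
python3 c2.py 7
```

```text
[ 558.64645562 -321.40058317  220.43217684] 0.18653950827273
plate (538.0745849609375, -55.2843017578125, 112.89325714111328, 182.75888061523438, 9.973906517028809)
stud [ 0.56413679 -0.0084633   0.045     ] pred [ 0.55748665 -0.00753204  0.049     ]
stud [ 0.49847554 -0.01738086  0.045     ] pred [ 0.50233225 -0.01722695  0.049     ]
```

View pics/7.png

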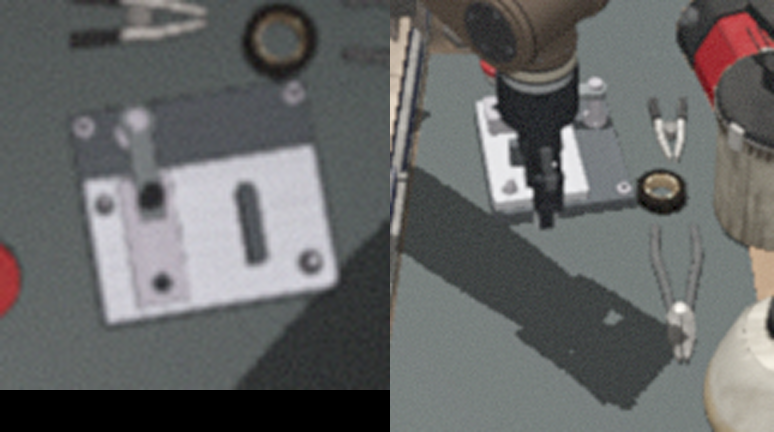

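The final view shows the plate seated, the block on the plate at (155,240), and the clamp arm along the block with its knob at (151,193). The bystanders in view have not moved. Handing in.

```bash
python3 -c "
from plant import ctrl; print(ctrl.sign_off())"
```

```text
the job is handed in; nothing more can be done
None
```

I handed the job in at about 45 s: the jig plate is on both pins, the bush block is flush on the plate, and the clamp arm is back at its stop over the block; nothing else on the bench was touched, and the judge's verdict was not shown.

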